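# Fill the paint cells, then hold the clip open over the card

## Task

Get the box easel ready for painting: stand the two loose white-lidded paint pots upright in its two empty cells, one in each, setting them down gently and leaving everything else as it is. Then pinch the handles of the red spring clip, lift it off the tray's rim and hold it wide open, squarely over the middle of the top edge of the upright card, with one jaw in front of and one behind the card, the jaw tips reaching a centimetre or two below the edge and nothing touching the card. Finish while still holding it gaping there, so that I can slip a sheet in under its jaw.

Things in the scene. Friction and masses are not known exactly. Their poses are not given: they have to be found in the camera images.
- pot_red: loose upright paint pot, red, with a white screw lid: 72 mm tall, 130 g (may differ by a third); body 42 mm across, lid 44 mm across and 22 mm tall at the top (50 to 72 mm above the base). Origin: centre of its base, z up. It starts on the table.
- pot_yellow: loose upright paint pot, yellow, with a white screw lid: 72 mm tall, 130 g (may differ by a third); body 42 mm across, lid 44 mm across and 22 mm tall at the top (50 to 72 mm above the base). Origin: centre of its base, z up. It starts on the table.
- pot_green: paint pot of the same size, green with a black lid, already standing in a cell of the box easel; stays there. Origin: centre of its base.
- pot_blue: paint pot of the same size, dark blue with a black lid, already standing in a cell of the box easel; stays there. Origin: centre of its base.
- liner_a: an empty cell of the box easel, marked by the round cork disc (54 mm) on its floor; origin: centre of the cell, on the cell floor, 6 mm above the table. Which of the four cells are empty varies. A pot standing in it has its base at this height.
- liner_b: an empty cell of the box easel, marked by the round cork disc (54 mm) on its floor; origin: centre of the cell, on the cell floor, 6 mm above the table. Which of the four cells are empty varies. A pot standing in it has its base at this height.
- easel: dark wood box easel, fixed, 220 x 154 mm, walls 40 mm high. Origin: on the table below its middle; x from card to cells, y along the card, z up. In its frame: 2 x 2 cells centred at x -7 and 67, y -37 and 37 mm, 68 x 68 mm inside, floor at z 6 mm, walls 6 mm; card at x -103 mm. Lids in neighbouring cells are 30 mm apart: grip pots by the lid, let go with a small opening or along the diagonal
- card: stiff white card with a small landscape on its front, held upright and fast in the ledge of the box easel: 4 mm thick, 150 mm wide (along the easel's y), its top edge 155 mm above the table. Origin: middle of its lower edge; x is its front normal (towards the cells), z up
- card_top (a point): middle of the top edge of the card (mid-thickness), 155 mm above the table; axes as the easel: x across the 4 mm thickness, y along the edge, z up
- clip: red spring clip, black rubber pads and lips, 70 g, clamped upright on the 5 mm rim of the tray, handles up. Origin: middle of its pivot pin, at first 93 mm above the table; y along the pin, x across the jaws, z up. Pinch its two lips together along x, from above, to spread the jaws. The frame belongs to lever a (-x side): as it opens the frame leans by half the joint value. The levers are alike
- clip_lever (a joint): angle between the clip's levers (rad): 0 on the 5 mm rim, -0.12 empty and shut, 0.55 at its stop, jaws widest; a spring shuts it when let go. Pinching needs 4 N to start, 11 N at the stop. At 0 the lips are 55 mm apart (outer faces), 46 mm above the pivot, tips 46 mm below it; at the stop lips 29 mm apart, 51 mm above, tips 30 mm apart, 44 mm below
- clip_tip_a (a point): lower inner edge of the first (-x) jaw pad of the red clip, at the middle of its 26 mm width: the jaw tip
- clip_tip_b (a point): lower inner edge of the second (+x) jaw pad of the red clip, at the middle of its 26 mm width: the jaw tip
- clip_lip_a (a point): outermost line of the rolled lip at the top of the first (-x) handle, at the middle of its 24 mm width: where a finger pad presses
- clip_lip_b (a point): outermost line of the rolled lip at the top of the second (+x) handle, at the middle of its 24 mm width: where a finger pad presses
- tray: open plywood supply tray, fixed, 110 x 220 x 65 mm high, walls 5 mm, holding flat tubes and an eraser. Origin: on the table below its middle, z up. The red clip sits on the rim of its +x wall (x = 52.5 mm), reaching 18 mm down; a small steel bulldog clip sits fixed on the same wall at y = 82 mm, its top 100 mm above the table
- glass: empty water glass, 74 mm across and 95 mm tall, standing; not to be disturbed. Origin: centre of its base
- palette: white ceramic palette with six wells, 110 x 200 x 18 mm, not to be disturbed. Origin: centre of its underside
- tube_rose: rose paint tube lying flat, about 100 x 26 x 16 mm, not to be disturbed. Origin: below its middle
- tube_indigo: indigo paint tube lying flat, about 100 x 26 x 16 mm, not to be disturbed. Origin: below its middle
- brush: loose paint brush lying on the table, 200 mm long, not to be disturbed
Not all that is in view belongs to the job. Leave any pink look-alike of the pot_yellow alone. There is more than one size of the clip; the job needs the larger.

How it is judged (in metres and radians):
On the way, in this order (a step that is already met when the one before it is completed fails the run):
1. both white-lidded pots stand upright on the floors of the two empty cells, one in each, and are let go ((((z of pot_red in the frame of liner_a between -0.004 and 0.004 m and horizontal distance between pot_red and liner_a below 0.018 m and angle between pot_red's own z axis and vertical below 0.1 rad) and (z of pot_yellow in the frame of liner_b between -0.004 and 0.004 m and horizontal distance between pot_yellow and liner_b below 0.018 m and angle between pot_yellow's own z axis and vertical below 0.1 rad)) or ((z of pot_red in the frame of liner_b between -0.004 and 0.004 m and horizontal distance between pot_red and liner_b below 0.018 m and angle between pot_red's own z axis and vertical below 0.1 rad) and (z of pot_yellow in the frame of liner_a between -0.004 and 0.004 m and horizontal distance between pot_yellow and liner_a below 0.018 m and angle between pot_yellow's own z axis and vertical below 0.1 rad))) and contact force between each of pot_red, pot_yellow and the fingers below 0.05 N), for 0.2 s.
2. the clip is squeezed open in the fingers and lifted clear of the tray (value of joint clip_lever above 0.3 rad and contact force between clip and the fingers above 3 N and contact force between clip and tray below 0.1 N and height (world z) of clip above 0.13 m), for 0.1 s.
At the end, for the whole second after the job is handed in: Pots upright, let go, one per empty cell, within 18 mm of its centre. Clip held open (joint over 0.38) over the card edge: a jaw tip each side, 6 mm or more from mid-card, 6 to 33 mm below the edge, pivot within 35 mm of its middle, square within 0.35 rad, touching no card or easel (all of step 1 and value of joint clip_lever above 0.38 rad and ((x of clip_tip_a in the frame of card_top below -0.006 m and x of clip_tip_b in the frame of card_top above 0.006 m) or (x of clip_tip_b in the frame of card_top below -0.006 m and x of clip_tip_a in the frame of card_top above 0.006 m)) and z of clip_tip_a in the frame of card_top between -0.033 and -0.006 m and z of clip_tip_b in the frame of card_top between -0.033 and -0.006 m and y of clip in the frame of card_top between -0.035 and 0.035 m and angle between the y axis of clip and the y axis of easel, either way round below 0.35 rad and angle between clip's own z axis and vertical below 0.55 rad and contact force between clip and the fingers above 3 N and contact force between each of clip, the arm, the fingers and easel below 0.1 N and linear speed of each of clip, pot_red, pot_yellow below 0.03 m/s); the arm keeps its last pose, push and grip.
It fails at once if a bystander is disturbed: a filled cell's pot moved over 15 mm, or the glass, palette, a tube or the brush over 30 mm (distance of any of pot_green, pot_blue from where it was at the start of the episode above 0.015 m or distance of any of glass, palette, tube_rose, tube_indigo, brush from where it was at the start of the episode above 0.03 m).
It fails at once if a pot is dropped or knocked flying (faster than 0.5 m/s with no finger on it) ((linear speed of pot_red above 0.5 m/s and contact force between pot_red and the fingers below 0.05 N) or (linear speed of pot_yellow above 0.5 m/s and contact force between pot_yellow and the fingers below 0.05 N)).
It fails at once if the card is struck or pressed with more than 15 N (contact force between card and anything else above 15 N).
It also fails if it takes over 61 s, if anything falls off the work surface, if the arm or the gripper's body presses on something with over 40 N, if the wrist force passes 120 N, or if a joint passes its speed limit or range.

## Robot

A 6-joint arm with a two-finger parallel gripper is mounted at the origin on the work surface. World frame = base frame: x ahead of the robot, y to its left, z up, the work surface at z = 0. Lengths are in m, angles in degrees, forces in N, time in s.
With the tool pointing down it reaches from about 0.35 to 0.875 m from the base axis. Payload 4.2 kg.
Tool frame: the origin (TCP) lies on the centre line of the jaws, within the pads' length; the fingertips stand 11 mm ahead of it and the grasp point (between the pads) lies 8 mm behind it; z points along the fingers, y is the line along which they close (so a half turn about z gives the same grasp; the last joint's range is limited). The gripper opens to 87 mm and grips with 3 to 60 N. Pads are 19 mm wide; open, the fingers measure 117 mm over their backs; the gripper's body (75 mm by 190 mm) begins 51 mm behind the grasp point.
Start: joints at [-61.387, 22.042, 0.453, 0, -68.411, -14.817], TCP at [0.149, -0.607, 0.206] pointing down, gripper open.
Joint ranges: [-179.83, 179.83], [-69.29, 118.12], [-61.27, 80.66], [-181.25, 117.63], [-171.15, -9.14], [-177.46, 177.46]. Speed limits (degrees/s): [159.86, 159.86, 180, 180, 180, 180].

## Interface

Orientations are given as a 3x3 rotation matrix whose columns are the frame's x, y, z axes.
In Python, from station import r gives the robot as it stands.
- The arm moves only by the tool servo_tool, never from a script. Its argument "commands" is a list that holds one entry, the list of rows, each a list of 7 numbers: the closure, from 0 (fully open) to 1 (shut), then the shift along the tool's x, y, z in mm, then the turn, a rotation vector about the tool's x, y, z in rad. In form: [[[claw, x, y, z, ax, ay, az], ...]]. A call has exactly 5 rows; each row is the pose to reach, as a shift and turn from the pose commanded when the call began, along the tool's axes at that moment; what a row does not reach only later rows make up. A row lasts 1/10 s, in which the tool goes at most 50 mm and 8.59 degrees, less where a joint would pass 70% of its speed; a pose out of reach is approached as far as the arm can. A call with a gripper value outside its range is refused whole. The fingers move at their own pace and stop on an object; the grip force is fixed at half the most. Time passes only in rows, so rows that repeat a pose let the fingers close, or fill a call up. It gives the time, the measured TCP pose, the force, the opening and the grip force at its end, in the units of the state.
- r.sense(): the state, without advancing time (a new reading comes with each control period).
- r.capture(name): name is "side" or "top" or "wrist"; returns a dict with "pixels" (400x640x3 uint8, red, green, blue), "camera_matrix" (3x3 intrinsics, pixels), "R" (3x3) and "t" (3): a world point X has camera coordinates R X + t. Camera axes: x right, y down, z forward; pixel columns grow to the right and rows downward; lengths in m; the calibration is good to about 2 mm. A picture is of the moment at which its call begins. There is no depth.
- r.finish_job(): hands the job in; it is judged then, once.
The state is a dict: "time_s": time; "joints": joint angles; "joint_velocities": joint speeds; "effort": joint torques, N m; "tcp_pos": TCP position; "ee_rot": TCP orientation; "wrist_force": force on the tool from outside, world axes, zero at the start; "moment": the same for the moment, N m; "gripper_width": opening from 0.0 (shut) to 1.0 (fully open); "gripper_force": force on a finger pad.
Only numpy, scipy, OpenCV 4.12 (cv2) and the standard library are available. Lean on these libraries where they do the work, as an engineer would, in place of code of your own. Each camera call takes 0.05 s, during which the arm holds its last target. There are 200 camera calls.

## Working session

There is one attempt and no reset: what is moved stays moved. The work goes in short steps, Python scripts to look and compute and a tool call to move; the robot and the scene stay as the last step left them, time stands still between calls to the robot, and variables do not carry over. Pictures are saved under pics/ and viewed, at most 10 in all, crops included, and the job is handed in when it is done.

Besides the shell and the picture viewer there is one more tool, called after ">>>" by a JSON object that holds its "op" and its "data", one argument or row to a line. servo_tool: Moves the arm, as the interface text tells. Its arguments: {"type":"object","properties":{"commands":{"type":"array","items":{"type":"array","items":{"type":"array","items":{"type":"number"}}}}},"required":["commands"]}

```bash
mkdir -p pics; ls
python3 - <<'E'
from station import r
import cv2
s=r.sense();print(s)
for n in("top","side"):
    c=r.capture(n);cv2.imwrite(f"pics/{n}0.png",c["pixels"][:,:,::-1])
    print(n,c["camera_matrix"].tolist(),c["R"].tolist(),c["t"].tolist())
E
```

```text
pics
{'time_s': 0.0, 'joints': array([-6.13868363e+01,  2.20904417e+01,  3.80830514e-01, -2.95976070e-02,
       -6.84117631e+01, -1.48170166e+01]), 'joint_velocities': array([-0.01854075,  0.00050618,  0.06319297,  0.05194149, -0.0302417 ,
        0.0227681 ]), 'effort': array([-1.13868504e-03, -3.90669537e+01,  1.87404478e+01,  4.22004595e+00,
        1.09506963e-02, -1.83836883e-04]), 'tcp_pos': array([ 0.14891629, -0.60634391,  0.20446862]), 'ee_rot': array([[-9.71195723e-01, -2.38282428e-01, -5.92780048e-04],
       [-2.38283153e-01,  9.71193478e-01,  2.08965960e-03],
       [ 7.77749544e-05,  2.17071796e-03, -9.99997641e-01]]), 'wrist_force': array([ 0.08602038,  0.37269543, -0.2788162 ]), 'moment': array([-0.00667683,  0.00052265, -0.01516463]), 'gripper_force': 0.0, 'gripper_width': 1.006578260767448}
top [[458.7507058949516, 0.0, 317.6759511919091], [0.0, 458.7507058949516, 195.88128672142045], [0.0, 0.0, 1.0]] [[0.017157469143154004, -0.9995755619042489, 0.02354394394332955], [-0.993375453546905, -0.019717579289489435, -0.11320965222737699], [0.11362583131965484, -0.02144558487818952, -0.9932921309192728]] [-0.09965687202677673, 0.5769484473431814, 1.2181699398323678]
side [[379.49948373385115, 0.0, 324.6661606477729], [0.0, 379.49948373385115, 203.33076071268098], [0.0, 0.0, 1.0]] [[0.9968441044439537, -0.0780756174965407, -0.014353723832722771], [-0.06731742594873041, -0.7355557780156, -0.6741113124636782], [0.04207369248080568, 0.6729501433095911, -0.7384902904037614]] [-0.5951321839843682, 0.059314818122001, 1.0332954192161707]
```

View pics/top0.png

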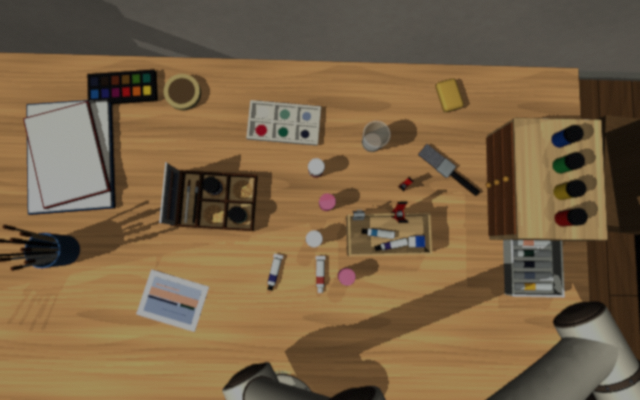

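View pics/side0.png

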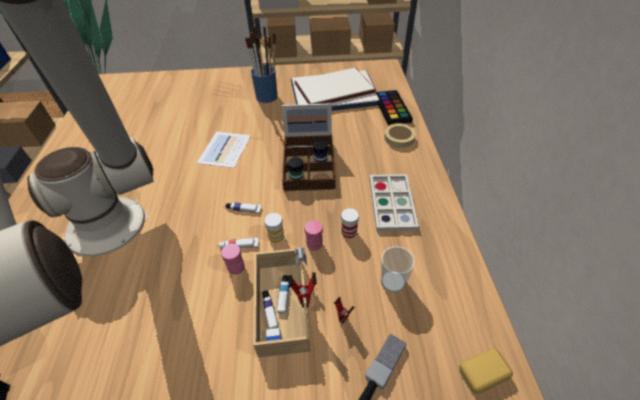

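The top view shows the white lids at (316,167) and (315,238), pink pots at (327,201) and (346,276), and the easel across (163–257, 165–228). The empty cells are at about (245,187) and (211,212), and the large clip is at (400,211) on the tray's far wall. The side view shows the pots at (274,228) yellow and (349,222) red, with the clip at (304,290).

```bash
cat > h.py <<'E'
import numpy as np, cv2
def ray(c,u,v):
    d=c["R"].T@np.linalg.inv(c["camera_matrix"])@np.array([u,v,1.]); return -c["R"].T@c["t"],d
def plane(c,u,v,z):
    o,d=ray(c,u,v); return o+d*(z-o[2])/d[2]
def proj(c,X):
    p=c["camera_matrix"]@(c["R"]@np.asarray(X,float)+c["t"]); return p[:2]/p[2]
def tri(c1,p1,c2,p2):
    A=[];b=[]
    for c,p in((c1,p1),(c2,p2)):
        o,d=ray(c,*p);d/=np.linalg.norm(d);P=np.eye(3)-np.outer(d,d);A.append(P);b.append(P@o)
    return np.linalg.lstsq(np.vstack(A),np.hstack(b),rcond=None)[0]
def blobs(mask,off=(0,0),mn=15):
    n,l,s,ce=cv2.connectedComponentsWithStats(mask.astype(np.uint8))
    return [(ce[i]+off,s[i,4],s[i,:4]) for i in range(1,n) if s[i,4]>=mn]
E
python3 - <<'E'
from station import r
from h import *
c=r.capture("top");im=c["pixels"]
hsv=cv2.cvtColor(im,cv2.COLOR_RGB2HSV)
w=(hsv[...,1]<60)&(hsv[...,2]>120);w[:150]=0;w[260:]=0;w[:,:290]=0;w[:,340:]=0
for b in blobs(w): print("lid",b,plane(c,*b[0],.072))
# red clip
m=((hsv[...,0]<8)|(hsv[...,0]>172))&(hsv[...,1]>150)&(hsv[...,2]>60);m[:160]=0;m[240:]=0;m[:,:370]=0;m[:,440:]=0
for b in blobs(m,mn=5): print("red",b,plane(c,*b[0],.12))
# dark wood easel
e=(hsv[...,2]<75);e[:155]=0;e[240:]=0;e[:,:155]=0;e[:,270:]=0
for b in blobs(e,mn=60): print("dark",b[0],b[1],b[2])
cr=im[150:300,150:430];cv2.imwrite("pics/crop0.png",cv2.convertScaleAbs(cv2.resize(cr[:,:,::-1],(798,428),interpolation=cv2.INTER_CUBIC),alpha=1.5))
E
```

```text
lid (array([315.48815166, 166.08056872]), np.int32(211), array([308, 158,  16,  17], dtype=int32)) [ 0.65415526 -0.08094123  0.072     ]
lid (array([313.80542986, 238.47058824]), np.int32(221), array([306, 231,  17,  16], dtype=int32)) [ 0.46194913 -0.07993802  0.072     ]
lid (array([320.11428571, 257.54285714]), np.int32(35), array([316, 256,   9,   4], dtype=int32)) [ 0.41274173 -0.0972764   0.072     ]
red (array([407.29787234, 181.82978723]), np.int32(47), array([402, 178,  11,   8], dtype=int32)) [ 0.60962454 -0.31605942  0.12      ]
red (array([398.85416667, 209.46875   ]), np.int32(96), array([392, 204,  14,  17], dtype=int32)) [ 0.53818009 -0.29412888  0.12      ]
dark [206.23248653 198.59199384] 3897 [162 165  98  66]
dark [237.79411765 187.69607843] 102 [233 181  12  17]
```

View pics/crop0.png

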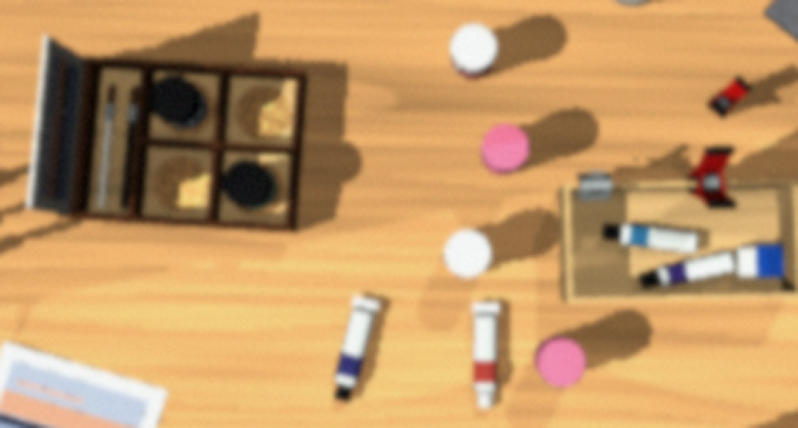

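The crop shows black lids top-left and bottom-right in the easel cells, so the empty ones are top-right (265,110) and bottom-left (180,180). The cell cross is at about (219,148) and the red clip at (712,180). I'm moving over the yellow pot.

>>> {"op": "servo_tool", "data": {
  "commands": [
    [[0,-34,35,0,0,0,0.05],[0,-69,70,0,0,0,0.1],[0,-103,105,0,0,0,0.15],[0,-137,140,0,0,0,0.2],[0,-172,174,0,0,0,0.241]]
  ]
}}

```text
time_s: 0.65
tcp_pos: [0.275, -0.3951, 0.2054]
ee_rot: [[-1.0, 0.003, -0.0], [0.003, 1.0, 0.0], [0.0, 0.0, -1.0]]
wrist_force: [1.2, -1.0, 0.4]
gripper_width: 0.998
gripper_force: 0.0
```

>>> {"op": "servo_tool", "data": {
  "commands": [
    [[0,-24,40,0,0,0,0],[0,-48,80,0,0,0,0],[0,-72,120,0,0,0,0],[0,-94,158,0,0,0,0],[0,-118,198,0,0,0,0]]
  ]
}}

```text
time_s: 1.15
tcp_pos: [0.393, -0.1972, 0.2056]
ee_rot: [[-1.0, 0.0, 0.0], [0.0, 1.0, 0.0], [-0.0, 0.0, -1.0]]
wrist_force: [0.2, -0.5, 0.7]
gripper_width: 1.004
gripper_force: 0.0
```

>>> {"op": "servo_tool", "data": {
  "commands": [
    [[0,-24,40,0,0,0,0],[0,-48,80,0,0,0,0],[0,-70,118,0,0,0,0],[0,-70,118,0,0,0,0],[0,-70,118,0,0,0,0]]
  ]
}}

```text
time_s: 1.65
tcp_pos: [0.4626, -0.0801, 0.2051]
ee_rot: [[-1.0, -0.002, -0.001], [-0.002, 1.0, -0.0], [0.001, -0.0, -1.0]]
wrist_force: [0.0, 0.3, 0.4]
gripper_width: 0.999
gripper_force: 0.0
```

Run:
```python
from station import r
from h import *
s=r.sense();print(s["tcp_pos"],s["ee_rot"].round(4).tolist(),s["joints"].round(1))
c=r.capture("wrist");im=c["pixels"];cv2.imwrite("pics/w1.png",im[:,:,::-1])
print(c["camera_matrix"].tolist(),(-c["R"].T@c["t"]).tolist(),c["R"].round(3).tolist())
print(proj(c,[.462,-.08,.072]))
```

```text
[ 0.46261454 -0.08011616  0.20509398] [[-1.0, -0.0019, -0.0013], [-0.0019, 1.0, -0.0], [0.0013, -0.0, -1.0]] [  10.1    6.8  -20.4   -0.   -62.9 -100. ]
[[314.8146141973532, 0.0, 319.07795991017446], [0.0, 314.8146141973532, 201.35390109858898], [0.0, 0.0, 1.0]] [0.3933880748239941, -0.08042169479299811, 0.3843037718386743] [[-0.002, 1.0, 0.0], [0.966, 0.001, 0.257], [0.257, 0.001, -0.966]]
[319.32138424 187.70389866]
```

View pics/w1.png

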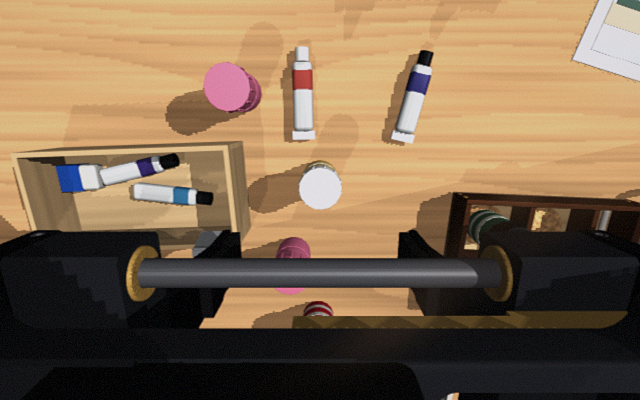

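The wrist view has the yellow pot's white lid at (320,187), where it was predicted (319,188). I'm descending and grasping.

>>> {"op": "servo_tool", "data": {
  "commands": [
    [[0,0,0,40,0,0,0],[0,0,0,80,0,0,0],[0,0,0,115,0,0,0],[0,0,0,140,0,0,0],[0,0,0,152,0,0,0]]
  ]
}}

```text
time_s: 2.2
tcp_pos: [0.4601, -0.0826, 0.0513]
ee_rot: [[-1.0, 0.003, -0.005], [0.003, 1.0, -0.0], [0.005, -0.0, -1.0]]
wrist_force: [-1.2, 0.2, 0.6]
gripper_width: 1.0
gripper_force: 0.0
```

>>> {"op": "servo_tool", "data": {
  "commands": [
    [[0.3,0,0,0,0,0,0],[0.6,0,0,0,0,0,0],[0.8,0,0,0,0,0,0],[0.8,0,0,0,0,0,0],[0.8,0,0,0,0,0,0]]
  ]
}}

```text
time_s: 2.7
tcp_pos: [0.4631, -0.081, 0.0543]
ee_rot: [[-1.0, 0.0, 0.002], [0.0, 1.0, 0.0], [-0.002, 0.0, -1.0]]
wrist_force: [0.6, 0.4, -0.1]
gripper_width: 0.628
gripper_force: 0.0
```

Run:
```python
from station import r
from h import *
c=r.capture("top")
f=lambda x,y,z:plane(c,150+x/2.85,150+y/2.85,z)[:2]
for n,x,y,z in[("card_a",46,38,.155),("card_b",30,208,.155),("RT",305,75,.04),("RB",297,229,.04),("cross",219,148,.04),("corkTR",265,118,.006),("corkBL",180,182,.006),("LB",75,214,.04),("clipmid",712,180,.093),("cliptop",720,150,.139),("clipbot",722,205,.139),("trayTL",563,188,.065),("trayBL",567,299,.065),("blackTL",178,98,.078),("blackBR",249,183,.078)]:
    print(n,f(x,y,z).round(4))
print(r.sense()["gripper_width"],r.sense()["gripper_force"])
```

```text
card_a [0.6382 0.2885]
card_b [0.4911 0.2941]
RT [0.6283 0.0771]
RB [0.4815 0.0799]
cross [0.5567 0.1561]
corkTR [0.5903 0.1185]
corkBL [0.5262 0.1984]
LB [0.4918 0.2883]
clipmid [ 0.531 -0.302]
cliptop [ 0.5539 -0.2999]
clipbot [ 0.5055 -0.3014]
trayTL [ 0.5231 -0.1684]
trayBL [ 0.4207 -0.1731]
blackTL [0.5985 0.1888]
blackBR [0.5214 0.1208]
0.5821020210331115 0.0
```

>>> {"op": "servo_tool", "data": {
  "commands": [
    [[0.8,0,0,0,0,0,0],[0.8,0,0,0,0,0,0],[0.8,0,0,-25,0,0,0],[0.8,0,0,-65,0,0,0],[0.8,0,0,-110,0,0,0]]
  ]
}}

```text
time_s: 3.25
tcp_pos: [0.4616, -0.081, 0.164]
ee_rot: [[-1.0, 0.0, -0.003], [0.0, 1.0, -0.0], [0.003, -0.0, -1.0]]
wrist_force: [1.6, 0.4, 0.2]
gripper_width: 0.216
gripper_force: 0.0
```

>>> {"op": "servo_tool", "data": {
  "commands": [
    [[0.8,-20,30,-20,0,0,0],[0.8,-46,70,-40,0,0,0],[0.8,-72,112,-55,0,0,0],[0.8,-98,153,-65,0,0,0],[0.8,-124,195,-70,0,0,0]]
  ]
}}

```text
time_s: 3.75
tcp_pos: [0.5864, 0.1137, 0.2348]
ee_rot: [[-1.0, -0.0, 0.002], [-0.0, 1.0, 0.001], [-0.002, 0.001, -1.0]]
wrist_force: [0.8, 0.1, -0.0]
gripper_width: 0.203
gripper_force: 0.0
```

>>> {"op": "servo_tool", "data": {
  "commands": [
    [[0.8,-20,25,0,0,0,0],[0.8,-30,42,0,0,0,0],[0.8,-34,50,0,0,0,0],[0.8,-34,50,0,0,0,0],[0.8,-34,50,0,0,0,0]]
  ]
}}

```text
time_s: 4.25
tcp_pos: [0.6188, 0.1611, 0.2333]
ee_rot: [[-1.0, 0.001, -0.001], [0.001, 1.0, -0.0], [0.001, -0.0, -1.0]]
wrist_force: [-0.1, -0.0, 0.2]
gripper_width: 0.2
gripper_force: 0.0
```

Run:
```python
from station import r
from h import *
s=r.sense();print(s["tcp_pos"],s["gripper_width"],s["gripper_force"])
c=r.capture("wrist");im=c["pixels"];cv2.imwrite("pics/w2.png",im[:,:,::-1])
np.savez("w2.npz",**c)
o=np.array([.5597,.187]);a=np.radians(-92.5);R=np.array([[np.cos(a),-np.sin(a)],[np.sin(a),np.cos(a)]])
for n,p,z in[("A",(.067,.037),.006),("B",(-.007,-.037),.006),("cross",(.03,0),.04),("c1",(.107,.074),.04),("c2",(.107,-.074),.04),("green",(.067,-.037),.078),("blue",(-.007,.037),.078),("card",(-.103,0),.155),("card-",(-.103,-.075),.155)]:
    w=o+R@np.array(p);print(n,w.round(4),proj(c,[*w,z]).round(1))
```

```text
[0.61879723 0.16114655 0.23326101] 0.2003561475653261 0.0
A [0.5937 0.1184] [286.  153.3]
B [0.523  0.1956] [347.3  95.2]
cross [0.5584 0.157 ] [315.6 125.6]
c1 [0.629  0.0769] [249.5 185.7]
c2 [0.4811 0.0833] [247.6  52.5]
green [0.5198 0.1217] [279.8  87. ]
blue [0.597  0.1924] [348.6 163.7]
card [0.5642 0.2899] [479.8 136.4]
card- [0.4893 0.2932] [497.4  33.3]
```

View pics/w2.png

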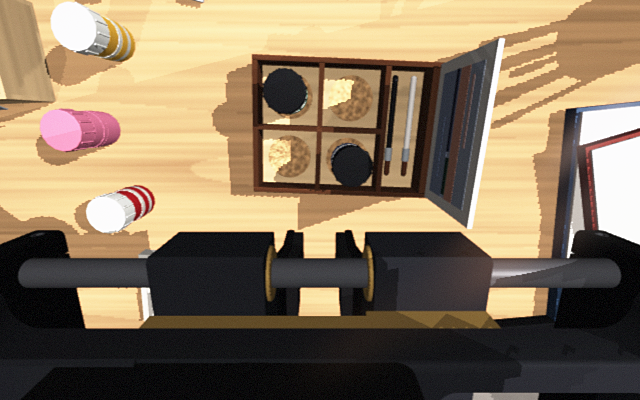

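The fingers closed to 0.2 with nothing between them: I lifted before they had gripped, and the yellow pot still stands with its lid at about (80,28). The picture also gives the easel: cork A at (290,156), cork B (352,98), cross (321,129), corners (253,55) and (255,193), and card top edge from (502,40) to (472,226).

Run:
```python
from station import r
from h import *
c=dict(np.load("w2.npz"));im=c["pixels"]
P=[((.03,0),.04,(321,129)),((.11,.077),.04,(254,194)),((.11,-.077),.04,(253,54)),((.067,-.037),.078,(285,91)),((-.007,.037),.078,(352,165)),((-.105,-.075),.155,(504,40)),((-.105,.075),.155,(473,227)),((.067,.037),.006,(290,156)),((-.007,-.037),.006,(352,98))]
A=np.array([p[0] for p in P]);B=np.array([plane(c,*p[2],p[1])[:2] for p in P])
ma,mb=A.mean(0),B.mean(0);H=(A-ma).T@(B-mb);a=np.arctan2(H[0,1]-H[1,0],H[0,0]+H[1,1])
R=np.array([[np.cos(a),-np.sin(a)],[np.sin(a),np.cos(a)]]);o=mb-R@ma
print("easel",o,np.degrees(a));print(((A@R.T+o)-B).round(4).tolist())
for n,p in[("A",(.067,.037)),("B",(-.007,-.037)),("card",(-.103,0))]:print(n,(o+R@np.array(p)).round(4))
c=r.capture("top");hsv=cv2.cvtColor(c["pixels"],cv2.COLOR_RGB2HSV)
w=(hsv[...,1]<60)&(hsv[...,2]>120);w[:150]=0;w[255:]=0;w[:,:290]=0;w[:,340:]=0
for b in blobs(w,mn=100): print("lid",b,plane(c,*b[0],.072))
```

```text
easel [0.56337374 0.19274799] -92.07257258788154
[[0.0, -0.0005], [-0.0029, -0.0017], [-0.0001, -0.0035], [0.0003, 0.0004], [0.0022, 0.0023], [-0.0016, 0.0017], [0.0011, 0.0009], [0.0007, 0.0009], [0.0003, -0.0004]]
A [0.5979 0.1245]
B [0.5267 0.2011]
card [0.5671 0.2957]
lid (array([315.78733032, 166.3800905 ]), np.int32(221), array([308, 159,  17,  16], dtype=int32)) [ 0.65336303 -0.08175287  0.072     ]
lid (array([313.82959641, 238.35426009]), np.int32(223), array([306, 230,  17,  17], dtype=int32)) [ 0.46225348 -0.07999579  0.072     ]
```

>>> {"op": "servo_tool", "data": {
  "commands": [
    [[0,-7,-48,0,0,0,0],[0,-14,-97,0,0,0,0],[0,-21,-145,0,0,0,0],[0,-28,-194,0,0,0,0],[0,-35,-242,0,0,0,0]]
  ]
}}

```text
time_s: 4.85
tcp_pos: [0.6536, -0.0829, 0.2342]
ee_rot: [[-1.0, 0.001, 0.001], [0.001, 1.0, 0.0], [-0.001, 0.0, -1.0]]
wrist_force: [1.2, 0.1, -0.6]
gripper_width: 0.565
gripper_force: 0.0
```

>>> {"op": "servo_tool", "data": {
  "commands": [
    [[0,0,0,10,0,0,0],[0,0,0,50,0,0,0],[0,0,0,95,0,0,0],[0,0,0,135,0,0,0],[0,0,0,165,0,0,0]]
  ]
}}

```text
time_s: 5.35
tcp_pos: [0.6523, -0.0804, 0.0659]
ee_rot: [[-1.0, 0.001, -0.003], [0.001, 1.0, 0.0], [0.003, 0.0, -1.0]]
wrist_force: [-0.6, -0.4, -0.9]
gripper_width: 0.974
gripper_force: 0.0
```

>>> {"op": "servo_tool", "data": {
  "commands": [
    [[0,0,0,12,0,0,0],[0.3,0,0,15,0,0,0],[0.7,0,0,15,0,0,0],[0.7,0,0,15,0,0,0],[0.7,0,0,15,0,0,0]]
  ]
}}

```text
time_s: 5.85
tcp_pos: [0.6555, -0.0801, 0.0553]
ee_rot: [[-1.0, 0.0, 0.004], [0.0, 1.0, 0.0], [-0.004, 0.0, -1.0]]
wrist_force: [-0.7, 0.1, 0.1]
gripper_width: 0.724
gripper_force: 0.0
```

>>> {"op": "servo_tool", "data": {
  "commands": [
    [[0.7,0,0,0,0,0,0],[0.7,0,0,0,0,0,0],[0.7,0,0,0,0,0,0],[0.7,0,0,0,0,0,0],[0.7,0,0,0,0,0,0]]
  ]
}}

```text
time_s: 6.35
tcp_pos: [0.6563, -0.0808, 0.0558]
ee_rot: [[-1.0, -0.001, 0.004], [-0.001, 1.0, -0.001], [-0.004, -0.001, -1.0]]
wrist_force: [0.0, -2.1, 8.0]
gripper_width: 0.333
gripper_force: 4.3
```

Run:
```python
from station import r
from h import *
s=r.sense();print(s["tcp_pos"],s["gripper_width"],s["gripper_force"],s["wrist_force"],s["moment"])
c=r.capture("wrist");cv2.imwrite("pics/w3.png",c["pixels"][:,:,::-1])
print(proj(c,s["tcp_pos"]),proj(c,[.6537,-.0813,.072]))
c=r.capture("side");a=c["pixels"][170:300,280:440];cv2.imwrite("pics/s3.png",cv2.resize(a[:,:,::-1],None,fx=4,fy=4))
```

```text
[ 0.65625463 -0.0807852   0.05581879] 0.3330712661084275 4.282949704793282 [ 0.04561835 -2.13690212  8.02633646] [-0.6249003   0.0587794   0.04449042]
[319.32855786 235.8242976 ] [318.39224604 242.239562  ]
```

View pics/w3.png

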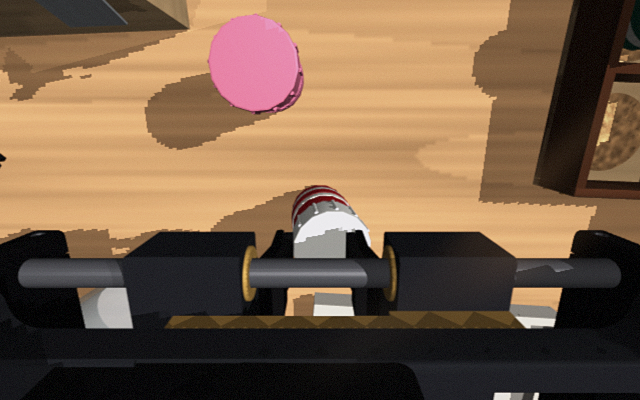

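View pics/s3.png

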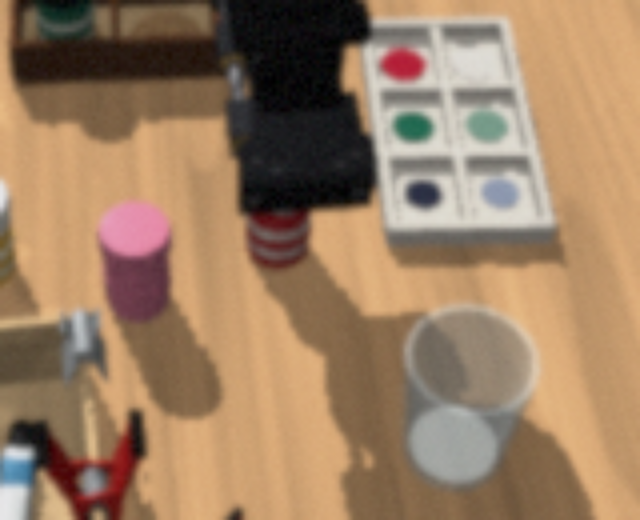

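Run:
```python
from station import r
from h import *
s=r.sense();T=s["tcp_pos"]
c=r.capture("wrist")
for n,d in[("tip-x",(-.0095,-.0145,-.011)),("tip+x",(.0095,-.0145,-.011)),("gp-x",(-.0095,-.0145,.008)),("gp+x",(.0095,-.0145,.008)),("up",(-.0095,-.0145,.03))]: print(n,proj(c,T+np.array(d)).round())
for a in range(0,360,45): print(a,proj(c,[.6537+.022*np.cos(np.radians(a)),-.0813+.022*np.sin(np.radians(a)),.072]).round(),proj(c,[.6537+.021*np.cos(np.radians(a)),-.0813+.021*np.sin(np.radians(a)),0]).round())
im=c["pixels"][170:290,250:410];cv2.imwrite("pics/w3c.png",cv2.convertScaleAbs(cv2.resize(im[:,:,::-1],None,fx=5,fy=5,interpolation=cv2.INTER_CUBIC),alpha=1.3,beta=30))
```

```text
tip-x [296. 215.]
tip+x [297. 243.]
gp-x [294. 225.]
gp+x [295. 256.]
up [291. 240.]
0 [319. 278.] [319. 231.]
45 [346. 267.] [338. 224.]
90 [358. 242.] [346. 206.]
135 [348. 215.] [338. 187.]
180 [319. 204.] [319. 179.]
225 [290. 215.] [300. 187.]
270 [279. 242.] [292. 206.]
315 [291. 267.] [300. 224.]
```

View pics/w3c.png

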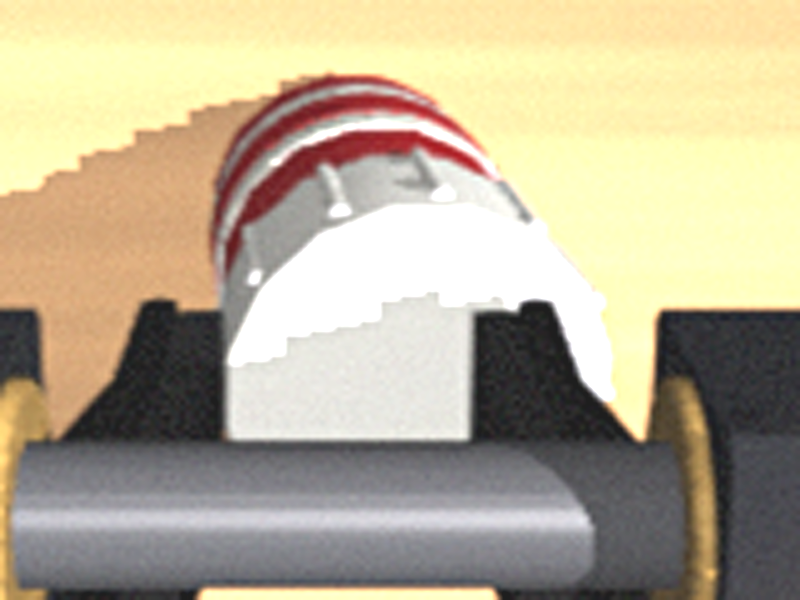

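The crop shows the right finger above the lid and pressing on its top, with the lid leaning about 8 mm to +y. So the real fingertips sit roughly 25 mm higher than I assumed. I'll rise, reopen and check the pot.

>>> {"op": "servo_tool", "data": {
  "commands": [
    [[0.62,0,0,-4,0,0,0],[0.5,0,0,-15,0,0,0],[0.2,0,0,-35,0,0,0],[0,0,0,-50,0,0,0],[0,0,0,-50,0,0,0]]
  ]
}}

```text
time_s: 7.0
tcp_pos: [0.656, -0.08, 0.1062]
ee_rot: [[-1.0, -0.0, 0.005], [-0.0, 1.0, 0.0], [-0.005, 0.0, -1.0]]
wrist_force: [-0.2, -0.4, 0.2]
gripper_width: 0.659
gripper_force: 0.0
```

>>> {"op": "servo_tool", "data": {
  "commands": [
    [[0,0,0,0,0,0,0],[0,0,0,0,0,0,0],[0,0,0,0,0,0,0],[0,0,0,0,0,0,0],[0,0,0,0,0,0,0]]
  ]
}}

```text
time_s: 7.5
tcp_pos: [0.6541, -0.0802, 0.1027]
ee_rot: [[-1.0, 0.0, -0.001], [0.0, 1.0, -0.0], [0.001, -0.0, -1.0]]
wrist_force: [-1.0, -0.1, -0.4]
gripper_width: 0.988
gripper_force: 0.0
```

Run:
```python
from station import r
from h import *
s=r.sense();T=s["tcp_pos"];print(T,s["gripper_width"],s["wrist_force"])
c=r.capture("wrist");im=c["pixels"];hsv=cv2.cvtColor(im,cv2.COLOR_RGB2HSV)
w=(hsv[...,1]<50)&(hsv[...,2]>150);w[:,:240]=0;w[:,400:]=0;w[235:]=0
for b in blobs(w,mn=200): print(b)
g=im.max(2)
print("lid pred",[proj(c,[.6537+dx,-.0813+dy,.072]).round() for dx,dy in((-.022,0),(0,-.022),(0,.022))])
for row in (210,218,225,232): print(row,[int(x) for x in np.where(np.diff((w[row]).astype(int)))[0]])
# finger top-edge: dark pixels per row in left finger columns
d=(g<50); print([ (y,[int(x) for x in np.where(d[y,180:460])[0][[0,-1]]+180] if d[y,180:460].any() else None) for y in range(205,245,4)])
for z in(-.011,0,.008,.017,.03): print(z,[proj(c,T+np.array([x,-.0435,z])).round().tolist() for x in(-.0095,.0095)])
```

```text
[ 0.65413263 -0.08018888  0.10270954] 0.9878350605719467 [-1.00842071 -0.06582962 -0.44244205]
(array([318.13388574, 214.04055822]), np.int32(2293), array([287, 187,  63,  48], dtype=int32))
lid pred [array([318., 189.]), array([286., 219.]), array([349., 219.])]
210 [289, 347]
218 [286, 348]
225 [286, 349]
232 [288, 311, 319, 320, 322, 345]
[(205, None), (209, None), (213, None), (217, None), (221, None), (225, None), (229, None), (233, [222, 416]), (237, [219, 419]), (241, [215, 423])]
-0.011 [[251.0, 215.0], [252.0, 243.0]]
0 [[247.0, 221.0], [249.0, 250.0]]
0.008 [[244.0, 225.0], [246.0, 256.0]]
0.017 [[240.0, 231.0], [242.0, 263.0]]
0.03 [[234.0, 240.0], [236.0, 274.0]]
```

The pot is upright and exactly in place, its lid at (318,219). The fingertips appear about 17 mm behind the TCP rather than 11 mm ahead, so I'll grip with the TCP at about z = 0.026.

>>> {"op": "servo_tool", "data": {
  "commands": [
    [[0,0,-1,20,0,0,0],[0,0,-1,45,0,0,0],[0,0,-1,65,0,0,0],[0,0,-1,77,0,0,0],[0,0,-1,77,0,0,0]]
  ]
}}

```text
time_s: 8.05
tcp_pos: [0.653, -0.0813, 0.0243]
ee_rot: [[-1.0, 0.0, -0.004], [0.0, 1.0, -0.0], [0.004, -0.0, -1.0]]
wrist_force: [0.1, -0.6, 0.1]
gripper_width: 0.997
gripper_force: 0.0
```

>>> {"op": "servo_tool", "data": {
  "commands": [
    [[0.3,0,0,0,0,0,0],[0.65,0,0,0,0,0,0],[0.65,0,0,0,0,0,0],[0.65,0,0,0,0,0,0],[0.65,0,0,0,0,0,0]]
  ]
}}

```text
time_s: 8.55
tcp_pos: [0.6546, -0.0812, 0.0268]
ee_rot: [[-1.0, 0.0, 0.001], [0.0, 1.0, 0.0], [-0.001, 0.0, -1.0]]
wrist_force: [0.3, 0.2, 0.1]
gripper_width: 0.631
gripper_force: 0.0
```

>>> {"op": "servo_tool", "data": {
  "commands": [
    [[0.65,0,0,0,0,0,0],[0.65,0,0,0,0,0,0],[0.65,0,0,0,0,0,0],[0.65,0,0,0,0,0,0],[0.65,0,0,0,0,0,0]]
  ]
}}

```text
time_s: 9.05
tcp_pos: [0.6544, -0.0812, 0.0264]
ee_rot: [[-1.0, 0.0, 0.0], [0.0, 1.0, -0.0], [-0.0, -0.0, -1.0]]
wrist_force: [-0.7, 0.6, 1.2]
gripper_width: 0.493
gripper_force: 30.0
```

>>> {"op": "servo_tool", "data": {
  "commands": [
    [[0.65,0,0,-10,0,0,0],[0.65,0,0,-35,0,0,0],[0.65,0,0,-70,0,0,0],[0.65,0,0,-105,0,0,0],[0.65,0,0,-125,0,0,0]]
  ]
}}

```text
time_s: 9.55
tcp_pos: [0.6555, -0.0812, 0.155]
ee_rot: [[-1.0, -0.0, 0.004], [-0.0, 1.0, -0.0], [-0.004, -0.0, -1.0]]
wrist_force: [0.3, 0.8, -1.7]
gripper_width: 0.492
gripper_force: 30.0
```

>>> {"op": "servo_tool", "data": {
  "commands": [
    [[0.65,11,40,0,0,0,-0.14],[0.65,22,82,0,0,0,-0.28],[0.65,34,124,0,0,0,-0.42],[0.65,46,166,0,0,0,-0.56],[0.65,56.5,206,0,0,0,-0.7]]
  ]
}}

```text
time_s: 10.05
tcp_pos: [0.5967, 0.1264, 0.1515]
ee_rot: [[-0.761, -0.648, -0.0], [-0.648, 0.761, 0.0], [0.0, 0.0, -1.0]]
wrist_force: [0.6, -0.4, -2.2]
gripper_width: 0.499
gripper_force: 30.0
```

>>> {"op": "servo_tool", "data": {
  "commands": [
    [[0.65,0,0,0,0,0,0],[0.65,0,0,0,0,0,0],[0.65,0,0,15,0,0,0],[0.65,0,0,40,0,0,0],[0.65,0,0,60,0,0,0]]
  ]
}}

```text
time_s: 10.55
tcp_pos: [0.5977, 0.1232, 0.0904]
ee_rot: [[-0.767, -0.642, -0.001], [-0.642, 0.767, -0.0], [0.001, 0.0, -1.0]]
wrist_force: [-0.2, -0.2, -2.6]
gripper_width: 0.493
gripper_force: 30.0
```

Run:
```python
from station import r
from h import *
s=r.sense();print(s["tcp_pos"],s["gripper_width"],s["gripper_force"],s["wrist_force"])
c=r.capture("wrist");im=c["pixels"];cv2.imwrite("pics/w4.png",im[:,:,::-1])
o=np.array([.5634,.1927]);a=np.radians(-92.07);R=np.array([[np.cos(a),-np.sin(a)],[np.sin(a),np.cos(a)]])
for n,p,z in[("A",(.067,.037),.006),("B",(-.007,-.037),.006),("cross",(.03,0),.04),("c1",(.11,.077),.04),("c2",(.11,-.077),.04),("green",(.067,-.037),.078)]:
    w=o+R@np.array(p);print(n,proj(c,[*w,z]).round(1))
```

```text
[0.59774611 0.12318767 0.09035221] 0.49264198139769816 29.999812496826053 [-0.23486745 -0.15758993 -2.59346886]
A [320.7 201.8]
B [442.  195.6]
cross [389.7 209.8]
c1 [244.  214.5]
c2 [387.3  51.1]
green [403.8 144.2]
```

View pics/w4.png

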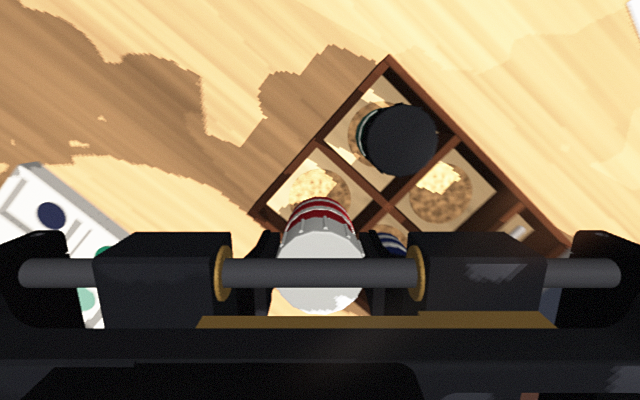

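The held red pot is above cell A. Easel corner (388,57), cross (391,207) and disc B (443,195) all agree with the model to within a few mm, so I'm lowering it.

>>> {"op": "servo_tool", "data": {
  "commands": [
    [[0.65,0,0,20,0,0,0],[0.65,0,0,38,0,0,0],[0.65,0,0,50,0,0,0],[0.65,0,0,55,0,0,0],[0.65,0,0,57,0,0,0]]
  ]
}}

```text
time_s: 11.1
tcp_pos: [0.5981, 0.1243, 0.0342]
ee_rot: [[-0.766, -0.643, -0.0], [-0.643, 0.766, -0.0], [0.0, -0.0, -1.0]]
wrist_force: [1.0, -0.9, -1.4]
gripper_width: 0.494
gripper_force: 30.0
```

>>> {"op": "servo_tool", "data": {
  "commands": [
    [[0.65,0,0,0.5,0,0,0],[0.65,0,0,1,0,0,0],[0.65,0,0,1,0,0,0],[0.65,0,0,1,0,0,0],[0.65,0,0,1,0,0,0]]
  ]
}}

```text
time_s: 11.6
tcp_pos: [0.598, 0.125, 0.0336]
ee_rot: [[-0.765, -0.644, 0.0], [-0.644, 0.765, 0.0], [-0.001, -0.0, -1.0]]
wrist_force: [0.4, 0.5, -0.9]
gripper_width: 0.496
gripper_force: 30.0
```

>>> {"op": "servo_tool", "data": {
  "commands": [
    [[0.65,0,0,1,0,0,0],[0.65,0,0,1.5,0,0,0],[0.35,0,0,1.5,0,0,0],[0.35,0,0,1.5,0,0,0],[0.35,0,0,1.5,0,0,0]]
  ]
}}

```text
time_s: 12.1
tcp_pos: [0.598, 0.1249, 0.0318]
ee_rot: [[-0.765, -0.644, 0.0], [-0.644, 0.765, 0.0], [-0.0, -0.0, -1.0]]
wrist_force: [0.2, -0.1, -0.5]
gripper_width: 0.631
gripper_force: 0.0
```

>>> {"op": "servo_tool", "data": {
  "commands": [
    [[0.35,0,0,0,0,0,0],[0.35,0,0,-15,0,0,0],[0.35,0,0,-45,0,0,0],[0.35,0,0,-85,0,0,0],[0.2,0,0,-115,0,0,0]]
  ]
}}

```text
time_s: 12.6
tcp_pos: [0.5985, 0.1249, 0.149]
ee_rot: [[-0.765, -0.644, 0.002], [-0.644, 0.765, 0.0], [-0.002, -0.001, -1.0]]
wrist_force: [0.6, 0.5, -0.3]
gripper_width: 0.686
gripper_force: 0.0
```

>>> {"op": "servo_tool", "data": {
  "commands": [
    [[0,47,-14,0,0,0,0],[0,94,-28,0,0,0,0],[0,141,-42,0,0,0,0],[0,188,-56,0,0,0,0],[0,236,-69.5,0,0,0,0]]
  ]
}}

```text
time_s: 13.1
tcp_pos: [0.4609, -0.0816, 0.147]
ee_rot: [[-0.764, -0.645, 0.001], [-0.645, 0.764, -0.0], [-0.0, -0.0, -1.0]]
wrist_force: [0.4, -0.8, -0.1]
gripper_width: 0.989
gripper_force: 0.0
```

Run:
```python
from station import r
from h import *
s=r.sense();print(s["tcp_pos"],s["gripper_width"],s["wrist_force"])
c=r.capture("top");im=c["pixels"];hsv=cv2.cvtColor(im,cv2.COLOR_RGB2HSV)
w=(hsv[...,1]<60)&(hsv[...,2]>120);w[:150]=0;w[240:]=0;w[:,:190]=0;w[:,270:]=0
for b in blobs(w,mn=40): print("lid",b,plane(c,*b[0],.078))
np.savez("t5.npz",**c)
c=r.capture("wrist");print(proj(c,[.462,-.08,.072]));im=c["pixels"];hsv=cv2.cvtColor(im,cv2.COLOR_RGB2HSV)
w=(hsv[...,1]<50)&(hsv[...,2]>150);w[:,:240]=0;w[:,400:]=0;w[235:]=0
for b in blobs(w,mn=200): print(b)
```

```text
[ 0.46087352 -0.08163878  0.14696569] 0.9889045214677006 [ 0.388293   -0.8252599  -0.10175877]
lid (array([236.76635514, 185.02336449]), np.int32(214), array([229, 177,  16,  17], dtype=int32)) [0.59815566 0.12519251 0.078     ]
lid (array([262.90860215, 232.76344086]), np.int32(186), array([256, 225,  14,  15], dtype=int32)) [0.47426877 0.05281764 0.078     ]
lid (array([223.05665025, 235.46551724]), np.int32(406), array([190, 229,  57,  11], dtype=int32)) [0.46542875 0.15572299 0.078     ]
[319.22115626 213.93169342]
(array([391.65957447,  81.76291793]), np.int32(329), array([380,  66,  20,  31], dtype=int32))
(array([352.20179739, 130.38235294]), np.int32(1224), array([324, 102,  55,  58], dtype=int32))
(array([319.32261465, 213.60727464]), np.int32(1897), array([294, 191,  52,  44], dtype=int32))
```

>>> {"op": "servo_tool", "data": {
  "commands": [
    [[0,0,0,30,0,0,0],[0,0,0,65,0,0,0],[0,0,0,98,0,0,0],[0,0,0,115,0,0,0],[0.2,0,0,121,0,0,0]]
  ]
}}

```text
time_s: 13.7
tcp_pos: [0.461, -0.0803, 0.024]
ee_rot: [[-0.765, -0.644, -0.004], [-0.644, 0.765, -0.001], [0.003, 0.002, -1.0]]
wrist_force: [-0.3, -0.7, 0.9]
gripper_width: 0.965
gripper_force: 0.0
```

>>> {"op": "servo_tool", "data": {
  "commands": [
    [[0.4,0,0,0,0,0,0],[0.65,0,0,0,0,0,0],[0.65,0,0,0,0,0,0],[0.65,0,0,0,0,0,0],[0.65,0,0,0,0,0,0]]
  ]
}}

```text
time_s: 14.2
tcp_pos: [0.4626, -0.0802, 0.0264]
ee_rot: [[-0.765, -0.644, 0.002], [-0.644, 0.765, 0.0], [-0.001, -0.001, -1.0]]
wrist_force: [-0.0, 0.7, -0.5]
gripper_width: 0.538
gripper_force: 0.0
```

>>> {"op": "servo_tool", "data": {
  "commands": [
    [[0.65,0,0,0,0,0,0],[0.65,0,0,0,0,0,0],[0.65,0,0,0,0,0,0],[0.65,0,0,0,0,0,0],[0.65,0,0,0,0,0,0]]
  ]
}}

```text
time_s: 14.7
tcp_pos: [0.4624, -0.0802, 0.0263]
ee_rot: [[-0.765, -0.644, 0.001], [-0.644, 0.765, 0.0], [-0.0, -0.0, -1.0]]
wrist_force: [-1.4, 2.3, 5.3]
gripper_width: 0.491
gripper_force: 30.0
```

>>> {"op": "servo_tool", "data": {
  "commands": [
    [[0.65,0,0,-10,0,0,0],[0.65,0,0,-35,0,0,0],[0.65,0,0,-70,0,0,0],[0.65,0,0,-105,0,0,0],[0.65,0,0,-125,0,0,0]]
  ]
}}

```text
time_s: 15.2
tcp_pos: [0.463, -0.0804, 0.1537]
ee_rot: [[-0.765, -0.644, 0.004], [-0.644, 0.765, 0.0], [-0.003, -0.002, -1.0]]
wrist_force: [-0.2, 0.2, -1.9]
gripper_width: 0.5
gripper_force: 30.0
```

>>> {"op": "servo_tool", "data": {
  "commands": [
    [[0.65,-33,25,0,0,0,0],[0.65,-70,53,0,0,0,0],[0.65,-108,81,0,0,0,0],[0.65,-147,110,0,0,0,0],[0.65,-185,139,0,0,0,0]]
  ]
}}

```text
time_s: 15.7
tcp_pos: [0.5139, 0.1468, 0.1509]
ee_rot: [[-0.765, -0.644, -0.0], [-0.644, 0.765, -0.0], [0.0, 0.0, -1.0]]
wrist_force: [0.9, -0.7, -2.1]
gripper_width: 0.491
gripper_force: 30.0
```

>>> {"op": "servo_tool", "data": {
  "commands": [
    [[0.65,-25,19,0,0,0,-0.1],[0.65,-40,31,0,0,0,-0.2],[0.65,-45.5,35,0,0,0,-0.3],[0.65,-45.5,35,0,0,0,-0.3],[0.65,-45.5,35,20,0,0,-0.3]]
  ]
}}

```text
time_s: 16.2
tcp_pos: [0.5279, 0.202, 0.133]
ee_rot: [[-0.542, -0.84, 0.005], [-0.84, 0.542, 0.003], [-0.005, -0.003, -1.0]]
wrist_force: [0.6, 0.9, -2.1]
gripper_width: 0.496
gripper_force: 30.0
```

>>> {"op": "servo_tool", "data": {
  "commands": [
    [[0.65,0,0,30,0,0,0],[0.65,0,0,60,0,0,0],[0.65,0,0,82,0,0,0],[0.65,0,0,92,0,0,0],[0.65,0,0,95,0,0,0]]
  ]
}}

```text
time_s: 16.7
tcp_pos: [0.5258, 0.2002, 0.0349]
ee_rot: [[-0.542, -0.84, -0.002], [-0.84, 0.542, -0.002], [0.002, 0.001, -1.0]]
wrist_force: [0.0, -0.1, -1.1]
gripper_width: 0.499
gripper_force: 30.0
```

>>> {"op": "servo_tool", "data": {
  "commands": [
    [[0.65,0,0,1.5,0,0,0],[0.65,0,0,3,0,0,0],[0.65,0,0,4,0,0,0],[0.65,0,0,4,0,0,0],[0.65,0,0,4,0,0,0]]
  ]
}}

```text
time_s: 17.2
tcp_pos: [0.5267, 0.2015, 0.0324]
ee_rot: [[-0.54, -0.841, 0.001], [-0.841, 0.54, 0.001], [-0.001, -0.0, -1.0]]
wrist_force: [-0.5, -0.1, -0.6]
gripper_width: 0.497
gripper_force: 30.0
```

>>> {"op": "servo_tool", "data": {
  "commands": [
    [[0.35,0,0,0,0,0,0],[0.35,0,0,0,0,0,0],[0.35,0,0,0,0,0,0],[0.35,0,0,0,0,0,0],[0.35,0,0,0,0,0,0]]
  ]
}}

```text
time_s: 17.7
tcp_pos: [0.5264, 0.2013, 0.0318]
ee_rot: [[-0.54, -0.841, 0.0], [-0.841, 0.54, 0.0], [-0.0, -0.0, -1.0]]
wrist_force: [0.3, -0.1, -0.2]
gripper_width: 0.644
gripper_force: 0.0
```

>>> {"op": "servo_tool", "data": {
  "commands": [
    [[0.35,0,0,-15,0,0,0],[0.35,0,0,-45,0,0,0],[0.35,0,0,-90,0,0,0],[0.1,0,0,-140,0,0,0],[0,0,0,-190,0,0,0]]
  ]
}}

```text
time_s: 18.2
tcp_pos: [0.526, 0.2009, 0.2236]
ee_rot: [[-0.54, -0.841, -0.0], [-0.841, 0.54, -0.0], [0.001, 0.0, -1.0]]
wrist_force: [1.3, 0.8, 0.5]
gripper_width: 0.756
gripper_force: 0.0
```

>>> {"op": "servo_tool", "data": {
  "commands": [
    [[0,40,-26,0,0,0,0],[0,82,-54,0,0,0,0],[0,124,-82,0,0,0,0],[0,166,-110,0,0,0,0],[0,208,-137,0,0,0,0]]
  ]
}}

```text
time_s: 18.7
tcp_pos: [0.5289, -0.0483, 0.222]
ee_rot: [[-0.54, -0.842, 0.001], [-0.842, 0.54, 0.0], [-0.0, -0.0, -1.0]]
wrist_force: [1.3, 0.3, 0.2]
gripper_width: 0.995
gripper_force: 0.0
```

>>> {"op": "servo_tool", "data": {
  "commands": [
    [[0,42,-28,0,0,0,-0.12],[0,84,-56,0,0,0,-0.24],[0,126,-83,0,0,0,-0.36],[0,168,-111,0,0,0,-0.48],[0,210,-138,0,0,0,-0.57]]
  ]
}}

```text
time_s: 19.2
tcp_pos: [0.5315, -0.2985, 0.2219]
ee_rot: [[0.003, -1.0, 0.0], [-1.0, -0.003, -0.0], [0.0, -0.0, -1.0]]
wrist_force: [2.0, 0.5, -0.7]
gripper_width: 0.997
gripper_force: 0.0
```

>>> {"op": "servo_tool", "data": {
  "commands": [
    [[0,0,0,0,0,0,0],[0,0,0,0,0,0,0],[0,0,0,0,0,0,0],[0,0,0,0,0,0,0],[0,0,0,0,0,0,0]]
  ]
}}

```text
time_s: 19.7
tcp_pos: [0.5322, -0.2952, 0.2222]
ee_rot: [[0.001, -1.0, 0.001], [-1.0, -0.001, -0.0], [0.0, -0.001, -1.0]]
wrist_force: [0.5, 0.1, -0.2]
gripper_width: 0.997
gripper_force: 0.0
```

Run:
```python
from station import r
from h import *
s=r.sense();print(s["tcp_pos"],s["gripper_width"],s["joints"].round(1))
c=r.capture("top");im=c["pixels"];hsv=cv2.cvtColor(im,cv2.COLOR_RGB2HSV)
w=(hsv[...,1]<60)&(hsv[...,2]>120);w[:150]=0;w[225:]=0;w[:,:190]=0;w[:,255:]=0
for b in blobs(w,mn=40): print("lid",b,plane(c,*b[0],.078))
c=r.capture("wrist");im=c["pixels"];cv2.imwrite("pics/w6.png",im[:,:,::-1]);np.savez("w6.npz",**c)
hsv=cv2.cvtColor(im,cv2.COLOR_RGB2HSV)
m=((hsv[...,0]<8)|(hsv[...,0]>172))&(hsv[...,1]>150)&(hsv[...,2]>60)
for b in blobs(m,mn=60): print("red",b,plane(c,*b[0],.12))
for z in(.093,.139): print(proj(c,[.530,-.3007,z]),proj(c,[.5575,-.3007,z]),proj(c,[.5025,-.3007,z]))
```

```text
[ 0.53216958 -0.29520048  0.22216782] 0.9966531835805585 [-13.8  19.8  -0.5  -0.  -69.7  13.8]
lid (array([236.80188679, 184.95283019]), np.int32(212), array([229, 177,  16,  17], dtype=int32)) [0.59834459 0.12510642 0.078     ]
lid (array([206.80788177, 211.95566502]), np.int32(203), array([200, 204,  15,  17], dtype=int32)) [0.52573839 0.20035925 0.078     ]
red (array([245.13031915, 152.1462766 ]), np.int32(376), array([228, 141,  35,  30], dtype=int32)) [ 0.59877478 -0.33584937  0.12      ]
red (array([318.26688453, 188.55555556]), np.int32(918), array([295, 170,  52,  40], dtype=int32)) [ 0.53384207 -0.30280864  0.12      ]
[322.22360776 184.73826191] [294.70400518 184.71673214] [349.75017976 184.75979713]
[322.65447596 195.78041939] [290.60605337 195.75371867] [354.71235096 195.807128  ]
```

View pics/w6.png

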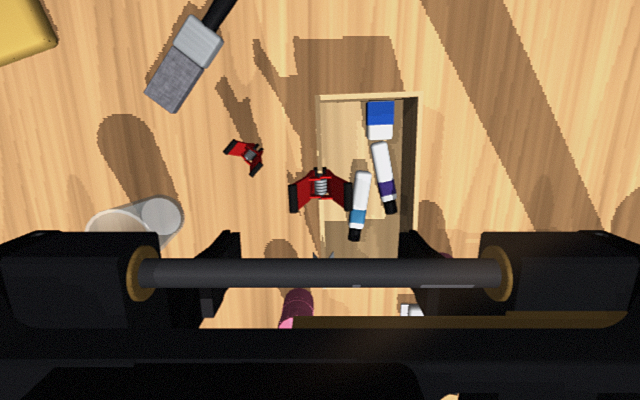

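The wrist view shows the large clip's lips at (295,197) and (350,194). That agrees with the estimate of (0.530, -0.301), turned about +2.5°. The top camera puts both pots on their cell centres. I'm descending on the clip.

>>> {"op": "servo_tool", "data": {
  "commands": [
    [[0,3,1,5,0,0,-0.04],[0,5.5,2,20,0,0,-0.04],[0,5.5,2,45,0,0,-0.04],[0,5.5,2,70,0,0,-0.04],[0,5.5,2,80,0,0,-0.04]]
  ]
}}

```text
time_s: 20.3
tcp_pos: [0.5285, -0.3008, 0.1393]
ee_rot: [[0.039, -0.999, -0.004], [-0.999, -0.039, 0.002], [-0.002, 0.004, -1.0]]
wrist_force: [-0.3, -0.8, 0.0]
gripper_width: 1.0
gripper_force: 0.0
```

>>> {"op": "servo_tool", "data": {
  "commands": [
    [[0,0,0,15,0,0,0],[0,0,0,28,0,0,0],[0,0,0,37,0,0,0],[0,0,0,37,0,0,0],[0,0,0,37,0,0,0]]
  ]
}}

```text
time_s: 20.8
tcp_pos: [0.5302, -0.3021, 0.1052]
ee_rot: [[0.039, -0.999, 0.001], [-0.999, -0.039, -0.001], [0.001, -0.001, -1.0]]
wrist_force: [-0.3, 1.2, -0.3]
gripper_width: 1.002
gripper_force: 0.0
```

>>> {"op": "servo_tool", "data": {
  "commands": [
    [[0.3,0,0,0,0,0,0],[0.5,0,0,0,0,0,0],[0.75,0,0,0,0,0,0],[0.75,0,0,0,0,0,0],[0.75,0,0,0,0,0,0]]
  ]
}}

```text
time_s: 21.3
tcp_pos: [0.5302, -0.302, 0.1051]
ee_rot: [[0.039, -0.999, 0.001], [-0.999, -0.039, -0.0], [0.0, -0.001, -1.0]]
wrist_force: [1.7, -0.1, 0.4]
gripper_width: 0.631
gripper_force: 2.6
```

>>> {"op": "servo_tool", "data": {
  "commands": [
    [[0.75,0,0,0,0,0,0],[0.75,0,0,0,0,0,0],[0.75,0,0,0,0,0,0],[0.75,0,0,0,0,0,0],[0.75,0,0,0,0,0,0]]
  ]
}}

```text
time_s: 21.8
tcp_pos: [0.5298, -0.3019, 0.1047]
ee_rot: [[0.039, -0.999, -0.0], [-0.999, -0.039, 0.0], [-0.0, 0.0, -1.0]]
wrist_force: [-0.3, -0.6, -1.2]
gripper_width: 0.308
gripper_force: 30.0
```

>>> {"op": "servo_tool", "data": {
  "commands": [
    [[0.75,0,0,-8,0,0,0],[0.75,0,0,-35,0,0,0],[0.75,0,0,-75,0,0,0],[0.75,0,0,-115,0,0,0],[0.75,0,0,-140,0,0,0]]
  ]
}}

```text
time_s: 22.3
tcp_pos: [0.5308, -0.3026, 0.2493]
ee_rot: [[0.039, -0.999, 0.005], [-0.999, -0.039, -0.003], [0.003, -0.005, -1.0]]
wrist_force: [0.7, 0.5, -0.6]
gripper_width: 0.307
gripper_force: 30.0
```

>>> {"op": "servo_tool", "data": {
  "commands": [
    [[0.75,-35,-4,0,0,0,0],[0.75,-80,-8,0,0,0,0],[0.75,-128,-13,0,0,0,0],[0.75,-176,-18,0,0,0,0],[0.75,-224,-23,0,0,0,0]]
  ]
}}

```text
time_s: 22.8
tcp_pos: [0.5439, -0.0755, 0.2457]
ee_rot: [[0.039, -0.999, 0.001], [-0.999, -0.039, 0.0], [0.0, -0.001, -1.0]]
wrist_force: [1.4, 0.6, -0.8]
gripper_width: 0.306
gripper_force: 30.0
```

>>> {"op": "servo_tool", "data": {
  "commands": [
    [[0.75,-48,-5,0,0,0,-0.14],[0.75,-96,-10,0,0,0,-0.28],[0.75,-144,-15,0,0,0,-0.42],[0.75,-190,-19,0,0,0,-0.56],[0.75,-225,-23,0,0,0,-0.7]]
  ]
}}

```text
time_s: 23.3
tcp_pos: [0.5581, 0.1512, 0.2456]
ee_rot: [[0.679, -0.734, 0.001], [-0.734, -0.679, 0.001], [0.0, -0.001, -1.0]]
wrist_force: [0.2, 0.0, -0.5]
gripper_width: 0.311
gripper_force: 30.0
```

>>> {"op": "servo_tool", "data": {
  "commands": [
    [[0.75,0,0,0,0,0,-0.14],[0.75,0,0,0,0,0,-0.28],[0.75,0,0,0,0,0,-0.42],[0.75,0,0,0,0,0,-0.56],[0.75,0,0,0,0,0,-0.7]]
  ]
}}

```text
time_s: 23.8
tcp_pos: [0.5583, 0.1486, 0.2455]
ee_rot: [[0.992, -0.125, 0.001], [-0.125, -0.992, 0.0], [0.001, -0.0, -1.0]]
wrist_force: [-0.7, 0.2, -0.9]
gripper_width: 0.31
gripper_force: 30.0
```

>>> {"op": "servo_tool", "data": {
  "commands": [
    [[0.75,0,0,0,0,0,-0.095],[0.75,0,0,0,0,0,-0.095],[0.75,0,0,0,0,0,-0.095],[0.75,0,0,0,0,0,-0.095],[0.75,0,0,0,0,0,-0.095]]
  ]
}}

```text
time_s: 24.3
tcp_pos: [0.5583, 0.1485, 0.2449]
ee_rot: [[0.999, -0.038, 0.0], [-0.038, -0.999, 0.0], [0.0, -0.0, -1.0]]
wrist_force: [0.2, 0.3, -0.2]
gripper_width: 0.313
gripper_force: 30.0
```

Run:
```python
from station import r
from h import *
s=r.sense();T=s["tcp_pos"];print(T,s["ee_rot"].round(3).tolist(),s["gripper_width"],s["gripper_force"],s["joints"].round(1))
for n in("side","wrist","top"):
    c=r.capture(n);np.savez(f"{n}7.npz",**c);im=c["pixels"];hsv=cv2.cvtColor(im,cv2.COLOR_RGB2HSV)
    m=((hsv[...,0]<8)|(hsv[...,0]>172))&(hsv[...,1]>150)&(hsv[...,2]>60)
    for b in blobs(m,mn=20): print(n,b)
    for dz in(.04,-.012,-.056): print(dz,proj(c,T+np.array([0,0,dz])).round(1))
```

```text
[0.55828837 0.14849688 0.24492141] [[0.999, -0.038, 0.0], [-0.038, -0.999, 0.0], [0.0, -0.0, -1.0]] 0.3134815438423071 29.99964863061905 [ 31.   16.   -2.7   0.  -71.3  56.9]
side (array([303.12359551, 114.84269663]), np.int32(178), array([299, 105,  10,  20], dtype=int32))
side (array([389.16216216, 106.2972973 ]), np.int32(37), array([385, 104,   9,   5], dtype=int32))
side (array([321.32, 171.52]), np.int32(25), array([315, 170,  14,   4], dtype=int32))
side (array([380.34782609, 185.65217391]), np.int32(46), array([376, 183,  10,   6], dtype=int32))
side (array([340.91818182, 310.48181818]), np.int32(110), array([336, 300,  13,  22], dtype=int32))
0.04 [302.9  91.2]
-0.012 [304.  109.1]
-0.056 [304.9 123.2]
wrist (array([375.10738255,   3.00671141]), np.int32(149), array([364,   0,  24,   9], dtype=int32))
wrist (array([ 21.80120482, 111.90060241]), np.int32(332), array([ 0, 70, 50, 94], dtype=int32))
wrist (array([315.13916501, 222.58349901]), np.int32(1006), array([291, 203,  52,  42], dtype=int32))
wrist (array([319.68899522, 248.14832536]), np.int32(209), array([306, 241,  26,  17], dtype=int32))
0.04 [318.9 268.8]
-0.012 [319.  231.4]
-0.056 [319.  211.8]
top (array([125.61538462,  91.55128205]), np.int32(78), array([122,  87,   9,  10], dtype=int32))
top (array([260.74666667, 129.85333333]), np.int32(75), array([256, 126,  10,   9], dtype=int32))
top (array([561.33333333, 219.39130435]), np.int32(138), array([555, 213,  16,  13], dtype=int32))
top (array([320., 280.]), np.int32(35), array([317, 278,   7,   5], dtype=int32))
0.04 [210.8 190. ]
-0.012 [215.6 192.8]
-0.056 [219.2 195.1]
```

Run:
```python
from station import r
from h import *
c=dict(np.load("t5.npz"));im=c["pixels"]
for dy in(-.06,0,.06):
    p=np.array([.5671+dy,.2957-.036*dy]);q=proj(c,[*p,.155]);v=int(round(q[1]));print("card row",v,"pred mid col",q[0].round(1),im[v,156:182].tolist())
c=dict(np.load("side7.npz"));im=c["pixels"]
T=np.array([.5583,.1485,.2449])
for dz in(-.056,-.061,-.066): print(dz,[proj(c,T+np.array([dx,dy,dz])).round(1).tolist() for dx in(-.013,.013) for dy in(-.018,.018)])
for v in range(100,136,2): print(v,im[v,292:318:3].tolist())
```

```text
card row 216 pred mid col 159.3 [[160, 121, 75], [161, 121, 75], [161, 124, 83], [163, 137, 111], [154, 143, 132], [124, 121, 118], [79, 79, 77], [48, 49, 50], [33, 34, 35], [29, 28, 30], [29, 26, 26], [31, 23, 20], [28, 21, 16], [20, 16, 17], [17, 19, 21], [17, 19, 22], [18, 21, 24], [22, 24, 25], [29, 28, 27], [30, 23, 19], [28, 18, 13], [23, 12, 5], [19, 10, 5], [9, 2, 0], [16, 10, 3], [36, 28, 18]]
card row 192 pred mid col 161.6 [[166, 126, 77], [167, 126, 78], [167, 127, 79], [168, 127, 79], [167, 129, 81], [169, 137, 100], [163, 147, 127], [143, 137, 128], [98, 97, 92], [53, 54, 53], [34, 34, 35], [30, 29, 30], [32, 27, 26], [32, 24, 21], [29, 21, 18], [23, 18, 17], [17, 16, 18], [17, 19, 23], [17, 20, 24], [21, 22, 24], [27, 26, 26], [29, 25, 21], [29, 20, 14], [26, 14, 9], [19, 9, 4], [12, 5, 3]]
card row 168 pred mid col 163.8 [[159, 119, 73], [158, 119, 74], [159, 120, 74], [159, 119, 75], [159, 119, 75], [158, 119, 74], [158, 119, 74], [161, 127, 87], [162, 140, 113], [150, 141, 127], [110, 107, 101], [65, 64, 61], [41, 40, 40], [35, 35, 34], [36, 35, 34], [37, 36, 34], [
[... 2054 characters left out ...]
], [53, 58, 67], [60, 65, 73], [59, 62, 73]]
126 [[58, 61, 71], [58, 65, 73], [56, 62, 69], [16, 17, 15], [16, 11, 15], [12, 13, 11], [55, 57, 66], [57, 60, 70], [59, 64, 72]]
128 [[59, 62, 73], [55, 58, 71], [58, 59, 68], [25, 22, 27], [33, 35, 38], [26, 29, 31], [56, 59, 68], [59, 64, 72], [56, 62, 72]]
130 [[59, 63, 71], [55, 58, 71], [57, 60, 71], [54, 56, 67], [52, 60, 68], [60, 65, 72], [61, 65, 75], [59, 66, 74], [58, 64, 71]]
132 [[80, 82, 83], [80, 80, 82], [84, 83, 84], [84, 84, 87], [87, 87, 87], [87, 86, 86], [90, 88, 87], [95, 93, 93], [93, 91, 90]]
134 [[99, 96, 91], [95, 92, 89], [99, 95, 93], [100, 97, 94], [97, 94, 90], [97, 94, 92], [98, 94, 91], [96, 91, 89], [90, 87, 83]]
```

>>> {"op": "servo_tool", "data": {
  "commands": [
    [[0.75,1,-30,0,0,0,0],[0.75,2,-70,0,0,0,0],[0.75,3,-110,0,0,0,0],[0.75,3,-135,0,0,0,0],[0.75,3,-145.5,0,0,0,0]]
  ]
}}

```text
time_s: 24.95
tcp_pos: [0.5665, 0.2961, 0.2441]
ee_rot: [[0.999, -0.035, -0.001], [-0.035, -0.999, -0.0], [-0.001, 0.0, -1.0]]
wrist_force: [-0.1, 0.3, -0.5]
gripper_width: 0.31
gripper_force: 30.0
```

>>> {"op": "servo_tool", "data": {
  "commands": [
    [[0.75,0,0,0,0,0,0],[0.75,0,0,5,0,0,0],[0.75,0,0,10,0,0,0],[0.75,0,0,10,0,0,0],[0.75,0,0,10,0,0,0]]
  ]
}}

```text
time_s: 25.45
tcp_pos: [0.5667, 0.2929, 0.2347]
ee_rot: [[0.999, -0.038, -0.0], [-0.038, -0.999, -0.0], [-0.0, 0.0, -1.0]]
wrist_force: [-0.5, 0.0, -0.9]
gripper_width: 0.308
gripper_force: 30.0
```

Run:
```python
from station import r
from h import *
s=r.sense();T=s["tcp_pos"];print(T,s["gripper_width"],s["gripper_force"])
c=r.capture("wrist");im=c["pixels"];hsv=cv2.cvtColor(im,cv2.COLOR_RGB2HSV)
m=((hsv[...,0]<8)|(hsv[...,0]>172))&(hsv[...,1]>150)&(hsv[...,2]>60);m[:,:270]=0;m[:,370:]=0
for b in blobs(m,mn=60): print("red",b)
for dy in(-.0,.025,.05,.07):
    p=[.567+dy,.294-.036*dy,.155];q=proj(c,p);v=int(round(q[1]))
    if v<0: continue
    print("card x",p[0],"row",v,"pred col",q[0].round(1),"px/mm",(c["camera_matrix"][0,0]/(c["R"]@p+c["t"])[2]/1000).round(2));print(im[v,270:370:3].mean(1).astype(int).tolist())
for sx in(-1,1): print("tip",proj(c,T+np.array([.013,sx*.015,-.060])).round(1))
```

```text
[0.56670509 0.29286316 0.23473725] 0.30848919208213416 29.999542236328125
red (array([316.25062344, 223.41022444]), np.int32(802), array([291, 203,  52,  41], dtype=int32))
red (array([318.69142857, 248.41142857]), np.int32(175), array([305, 241,  27,  17], dtype=int32))
card x 0.567 row 203 pred col 317.6 px/mm 1.17
[105, 178, 175, 178, 176, 177, 180, 80, 24, 18, 15, 187, 179, 185, 52, 126, 171, 108, 31, 96, 106, 13, 23, 27, 113, 108, 113, 10, 16, 115, 66, 6, 27, 82]
card x 0.592 row 174 pred col 317.5 px/mm 1.2
[184, 179, 179, 180, 179, 180, 183, 183, 180, 184, 178, 184, 181, 169, 53, 128, 245, 119, 34, 90, 119, 115, 169, 116, 118, 118, 121, 29, 10, 126, 125, 10, 28, 31]
card x 0.617 row 144 pred col 317.4 px/mm 1.23
[173, 174, 174, 177, 178, 176, 179, 179, 179, 179, 177, 178, 180, 173, 62, 125, 246, 165, 31, 87, 120, 110, 30, 60, 125, 124, 123, 99, 31, 88, 121, 18, 22, 26]
card x 0.637 row 118 pred col 317.3 px/mm 1.26
[187, 186, 187, 187, 185, 185, 185, 185, 186, 185, 183, 186, 184, 177, 56, 124, 247, 125, 30, 91, 136, 138, 136, 138, 138, 137, 138, 136, 139, 142, 138, 108, 12, 30]
tip [337.5 193.6]
tip [299.2 195. ]
```

>>> {"op": "servo_tool", "data": {
  "commands": [
    [[0.75,0,0,6,0,0,0],[0.75,0,0,13,0,0,0],[0.75,0,0,20,0,0,0],[0.75,0,0,26,0,0,0],[0.75,0,0,31,0,0,0]]
  ]
}}

```text
time_s: 26.0
tcp_pos: [0.5664, 0.2937, 0.2028]
ee_rot: [[0.999, -0.037, -0.001], [-0.037, -0.999, -0.001], [-0.001, 0.001, -1.0]]
wrist_force: [0.5, -0.5, -0.9]
gripper_width: 0.305
gripper_force: 30.0
```

>>> {"op": "servo_tool", "data": {
  "commands": [
    [[0.75,0,0,3,0,0,0],[0.75,0,0,6,0,0,0],[0.75,0,0,6,0,0,0],[0.75,0,0,6,0,0,0],[0.75,0,0,6,0,0,0]]
  ]
}}

```text
time_s: 26.5
tcp_pos: [0.5668, 0.2939, 0.1981]
ee_rot: [[0.999, -0.037, 0.001], [-0.037, -0.999, 0.0], [0.001, -0.0, -1.0]]
wrist_force: [0.2, -0.3, -1.1]
gripper_width: 0.305
gripper_force: 30.0
```

Run:
```python
from station import r
from h import *
s=r.sense();T=s["tcp_pos"];print(T,s["gripper_width"],s["gripper_force"],s["wrist_force"])
c=r.capture("wrist");im=c["pixels"]
for p in([.567,.294,.155],[.580,.2935,.155],[.592,.293,.155]):
    q=proj(c,p);v=int(round(q[1]));print(v,q[0].round(1),im[v,279:363:3].mean(1).astype(int).tolist())
hsv=cv2.cvtColor(im,cv2.COLOR_RGB2HSV)
m=((hsv[...,0]<8)|(hsv[...,0]>172))&(hsv[...,1]>150)&(hsv[...,2]>60);m[:,:270]=0;m[:,370:]=0
for b in blobs(m,mn=60): print("red",b)
c=r.capture("side");im=c["pixels"];hsv=cv2.cvtColor(im,cv2.COLOR_RGB2HSV)
m=((hsv[...,0]<8)|(hsv[...,0]>172))&(hsv[...,1]>150)&(hsv[...,2]>50);m[130:]=0;m[:,:280]=0;m[:,340:]=0
for b in blobs(m,mn=20): print("side",b)
print("tip pred",proj(c,T+np.array([0,-.018,-.060])),"edge",proj(c,[.567,.292,.155]))
c=r.capture("top");im=c["pixels"];hsv=cv2.cvtColor(im,cv2.COLOR_RGB2HSV)
w=(hsv[...,1]<60)&(hsv[...,2]>120);w[:150]=0;w[225:]=0;w[:,:190]=0;w[:,255:]=0
for b in blobs(w,mn=40): print("lid",b[0],plane(c,*b[0],.078))
```

```text
[0.56680783 0.29394764 0.19813721] 0.3047703847163368 29.99955028295517 [ 0.15034783 -0.32682714 -1.11927443]
217 318.9 [191, 190, 195, 192, 164, 74, 45, 20, 39, 30, 18, 20, 35, 24, 19, 25, 25, 23, 28, 33, 26, 107, 101, 102, 105, 12, 11, 105]
199 318.9 [112, 114, 110, 109, 54, 3, 10, 185, 183, 171, 176, 54, 58, 171, 175, 26, 34, 116, 84, 8, 4, 108, 113, 115, 113, 62, 13, 87]
183 319.0 [185, 185, 188, 189, 187, 186, 185, 184, 183, 187, 191, 56, 61, 249, 251, 26, 29, 119, 122, 111, 169, 112, 121, 119, 119, 97, 16, 56]
red (array([315.05801527, 222.40916031]), np.int32(655), array([292, 203,  50,  41], dtype=int32))
red (array([320.04375, 248.8    ]), np.int32(160), array([307, 244,  25,  14], dtype=int32))
side (array([304.89285714,  98.77678571]), np.int32(112), array([300,  87,   9,  22], dtype=int32))
tip pred [306.82245271 111.872668  ] edge [306.3623968 104.0162266]
lid [236.94011976 186.65269461] [0.59384644 0.12457767 0.078     ]
lid [206.8195122  211.90731707] [0.52586525 0.2003347  0.078     ]
```

Run:
```python
from station import r
print(r.finish_job())
```

```text
the job is handed in; nothing more can be done
None
```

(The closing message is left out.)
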